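# Dock a drive module behind its cam lock

## Task

A drive module lies in the slide of the test dock, and the cam plate still blocks the slide's roller. Push the red lever post round to its front stop to turn the cam to its low point, then push the slide forward by its upright plate until it is fully home with the module in the socket, and push the lever all the way back so that the cam locks the slide there. Only push, gently, with the fingers; do not touch or lift the module, and leave the other things on the desk where they lie.

Things in the scene. Friction and masses are not known exactly. Their poses are not given: they have to be found in the camera images.
- dock: drive test dock, fixed on the desk. Origin on the desk under the slide's centre line; x forward along the slide's travel (push plate to socket), y left, z up. Aluminium foot plate x -105..95, y -100..40 mm, top 13 mm high. Black socket block x 38..84, y -25..25, 46 mm high. Cam on the right (-y). Two lever stop pins 39 mm high at x -61 and 16, y -79.5 mm.
- cam (a joint): cam angle, counter-clockwise from above. 0: lever at its rear stop pin, 35 mm lobe (high point, red dot) towards the slide, blocking the roller. 1.9: front stop pin, low point, 17 mm base circle towards the slide. The roller passes only above about 1.65. Stays where left (about 1 N at the post). Turned back with the slide home, the lobe swings in behind the roller and nudges it the last 1 to 2 mm.
- slide (a joint): travel of the blue slide along dock x, in m: 0 back (loading place), 0.0545 fully home at its stop. Friction about 2 N, no spring. With the cam at its high point it moves only 1 to 2 mm from either end.
- push_pad (a point): centre of the rear (-x) face of the slide's upright push plate, on its black rubber pad; moves with the slide. At slide 0: dock x -94, y 0, z 56 mm. Plate and pad 8 mm thick, plate 50 mm wide, top 78 mm above the desk; pad 42 mm wide, 36 to 76 mm above the desk. Push it along dock +x.
- lever_post (a point): centre (66 mm above the desk) of the upright red post at the lever's end, 80 mm from the pivot: 16 mm diameter, from the lever (12 mm wide, top 39 mm high) up to 82 mm. In the dock's frame the lever points at -144.5 degrees (back right) at cam 0 and -35.6 degrees (forward right) at cam 1.9; 0 degrees is dock +x.
- cam_pivot (a point): pivot axis of the cam, at dock x -22.5, y -63 mm, z 29 mm.
- socket_mouth (a point): centre of the socket's mouth, 29 mm wide and 15.5 mm high, 22 mm deep, at dock x 38, y 0, z 27.5 mm.
- drive: drive module, 83 x 24 x 9 mm, white label and gold contact edge, loose in the slide's nest (walls to 30.5 mm above the desk). Origin under its middle; its own -x (gold edge) points to the socket. At dock x -43.5, z 23 mm at the start, x about 11 mm when home. It rides with the slide.
- spare_drive: spare drive module, 83 x 24 x 9 mm, lying on the desk; bystander, origin under its middle
- pliers: turquoise-handled side cutter, 161 x 53 x 13 mm; bystander, origin under its middle
- yellow_driver: yellow screwdriver, 145 x 18 x 17 mm; bystander, origin under its middle
- marker: black marker pen with blue cap, 122 x 14 x 14 mm; bystander, origin under its middle
- screw_tray: small cream tray of screws, 98 x 66 x 20 mm; bystander, origin under its middle
- caliper: digital caliper, 205 x 51 x 15 mm; bystander, origin under its middle
- tape_black: roll of black tape, 66 mm across, 19 mm high; bystander, origin under its middle
There are look-alikes about, which are no part of the job. What is shaped like the drive but turquoise is not meant.

How it is judged:
By the outcome, as a careful person would: the job done as asked, in the order asked, and still so for the second after the job is handed in, with the robot touching nothing.
It also fails if it takes over 56 s, if anything falls off the work surface, if the arm or the gripper's body presses on something with over 40 N, if the wrist force passes 120 N, or if a joint passes its speed limit or range.

## Robot

A 6-joint arm with a two-finger parallel gripper is mounted at the origin on a cart in front of the work surface, level with it; the furniture and walls round the work are solid. World frame = base frame: x ahead of the robot, y to its left, z up, the work surface at z = 0. Lengths are in mm, angles in rad, forces in N, time in s.
With the tool pointing down it reaches from about 325 to 750 mm from the base axis. Payload 7.6 kg.
Tool frame: the origin (TCP) lies between the finger pads; the fingertips stand 11 mm ahead of it and the grasp point (between the pads) lies 8 mm behind it; z points along the fingers, y is the line along which they close (so a half turn about z gives the same grasp; the last joint's range is limited). The gripper opens to 85 mm and grips with 20 to 120 N. Pads are 22 mm wide; open, the fingers measure 114 mm over their backs; the gripper's body (76 mm by 85 mm) begins 54 mm behind the grasp point. The pads swing forward as they close: fully open they stand 13 mm farther back than shut.
Start: joints at [-1.405, 0.052, 1.401, -0, 1.689, -0.07], TCP at [122.675, -510.488, 216.723] pointing down, gripper open.
Joint ranges: [-2.9, 2.9], [-0.91, 2.17], [0.12, 2.37], [-1.06, 4.2], [0.26, 2.73], [-2.93, 2.93]. Speed limits (rad/s): [2.57, 2.57, 3.01, 3.14, 3.14, 3.14].

## Interface

Orientations are given as a unit quaternion [w, x, y, z].
In Python, from rig import * gives the robot as it stands.
- The arm moves only by the tool arm_command, never from a script. Its argument "moves" is text: rows parted by semicolons, each of 4 numbers parted by spaces: the shift along the tool's x, y, z in mm, then the turn about the tool's z in rad. A call has exactly 8 rows; each row is the pose to reach, as a shift and turn from the pose commanded when the call began, along the tool's axes at that moment; what a row does not reach only later rows make up. A row lasts 1/12 s, in which the tool goes at most 41.7 mm and 7.16 degrees, less where a joint would pass 70% of its speed; a pose out of reach is approached as far as the arm can. A call with a gripper value outside its range is refused whole. "jaw" is the opening, from 0 (shut) to 1 (fully open), set as the call begins (left out, the last holds). The fingers move at their own pace and stop on an object; the grip force is fixed at half the most. Time passes only in rows, so rows that repeat a pose let the fingers close, or fill a call up. It gives the time, the measured TCP pose, the force, the opening and the grip force at its end, in the units of the state.
- get_state(): the state, without advancing time (a new reading comes with each control period).
- snapshot(name): name is "scene" or "top"; returns (picture, depth): 384x512x3 uint8, red, green, blue; 384x512 float32, mm along the optical axis (not along the pixel's ray), 0 where there is no reading.
- calibration(name): a dict with "vfov" (degrees; the focal length in pixels is half the picture's height over the tangent of half this angle, whatever the lens; pixels are square), "cx", "cy" (the principal point, pixels), "R" (3x3) and "t" (3): a world point X has camera coordinates R X + t. Camera axes: x right, y down, z forward; pixel columns grow to the right and rows downward; lengths in mm; the calibration is good to about 2 mm. A picture is of the moment at which its call begins. calibration takes no time and is no camera call.
- close_job(): hands the job in; it is judged then, once.
The state is a dict: "clock": time; "q": joint angles; "joint_velocities": joint speeds; "joint_torque": joint torques, N m; "position": TCP position; "eef_rot": TCP orientation; "contact_force": force on the tool from outside, world axes, zero at the start; "torque": the same for the moment, N m; "grip_width": finger opening in mm; "gripper_force": force on a finger pad.
Only numpy, scipy, OpenCV 4.12 (cv2) and the standard library are available. Lean on these libraries where they do the work, as an engineer would, in place of code of your own. Each camera call takes 0.05 s, during which the arm holds its last target. There are 200 camera calls.

## Working session

There is one attempt and no reset: what is moved stays moved. The work goes in short steps, Python scripts to look and compute and a tool call to move; the robot and the scene stay as the last step left them, time stands still between calls to the robot, and variables do not carry over. Pictures are saved under pics/ and viewed, at most 10 in all, crops included, and the job is handed in when it is done.

Besides the shell and the picture viewer there is one more tool, called after "Emit:" as name(argument=value, ...), one argument or row to a line, values as JSON. arm_command: Moves the arm, as the interface text tells. Its arguments: {"type":"object","properties":{"moves":{"type":"string"},"jaw":{"type":"number"}},"required":["moves"]}

```bash
mkdir -p pics; ls
cat > h.py <<'E'
from rig import *
import numpy as np, cv2
def shot(n):
    p,d=snapshot(n); return p,d
def world(n,u,v,depth=None,z=None):
    c=calibration(n); f=192/np.tan(np.radians(c["vfov"])/2)
    r=np.array([(u-c["cx"])/f,(v-c["cy"])/f,1.0]); R=np.array(c["R"]);t=np.array(c["t"])
    C=-R.T@t; D=R.T@r
    if depth is not None: return C+D*depth
    return C+D*(z-C[2])/D[2]
def proj(n,X):
    c=calibration(n); f=192/np.tan(np.radians(c["vfov"])/2)
    x=np.array(c["R"])@np.array(X,float)+np.array(c["t"]); return np.array([c["cx"]+f*x[0]/x[2],c["cy"]+f*x[1]/x[2]])
E
python3 - <<'E'
from h import *
for n in("scene","top"):
    p,d=shot(n); np.savez(f"pics/{n}0.npz",p=p,d=d)
    cv2.imwrite(f"pics/{n}0.png",cv2.resize(p[:,:,::-1],(800,600)))
    c=calibration(n); print(n,c)
print(get_state())
E
```

```text
pics
scene {'vfov': 44.46771512812061, 'cx': 253.2126252137241, 'cy': 195.11899011982663, 'R': array([[-0.55665243, -0.83072546, -0.00576907],
       [-0.60493237,  0.41009309, -0.68255438],
       [ 0.56938116, -0.37645566, -0.73081204]]), 't': array([301.73771384, 397.25852628, 864.43653276])}
top {'vfov': 51.184484359408785, 'cx': 249.13265653689402, 'cy': 197.2892051519567, 'R': array([[-5.54232999e-03, -9.99984534e-01, -4.63953794e-04],
       [-9.80293120e-01,  5.52481092e-03, -1.97471200e-01],
       [ 1.97470709e-01, -6.39639840e-04, -9.80308579e-01]]), 't': array([-13.61906334, 561.67168475, 848.59705741])}
{'clock': 0.1, 'q': array([-1.40530870e+00,  5.27774060e-02,  1.40160102e+00,  1.61602954e-05,
        1.68863454e+00, -7.03258943e-02]), 'joint_velocities': array([-0.00041732, -0.00223984, -0.00328367, -0.00026135, -0.00091933,
       -0.00081284]), 'joint_torque': array([ 1.34219721e-03, -3.82582462e+01, -3.60984027e+01, -4.34570950e-05,
        4.75849156e-03, -1.11702391e-05]), 'position': array([ 122.62351721, -510.17925118,  215.96597132]), 'eef_rot': array([-7.09735428e-04,  9.93056685e-01,  1.17634669e-01, -2.57614563e-05]), 'contact_force': array([ 0.74806305, -0.53829919, -0.67553653]), 'torque': array([-0.0005245 , -0.0241225 ,  0.03328105]), 'gripper_force': 0.0, 'grip_width': 85.66193259533013}
```

View pics/top0.png

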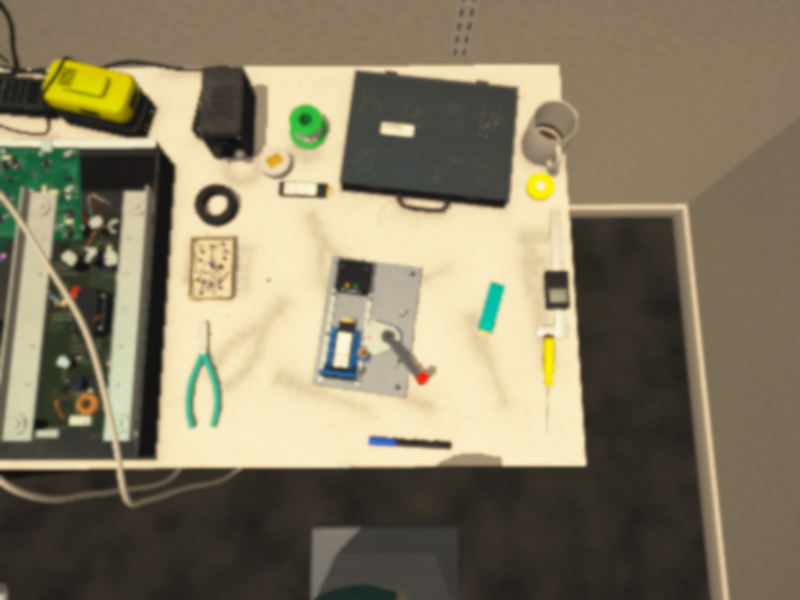

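View pics/scene0.png

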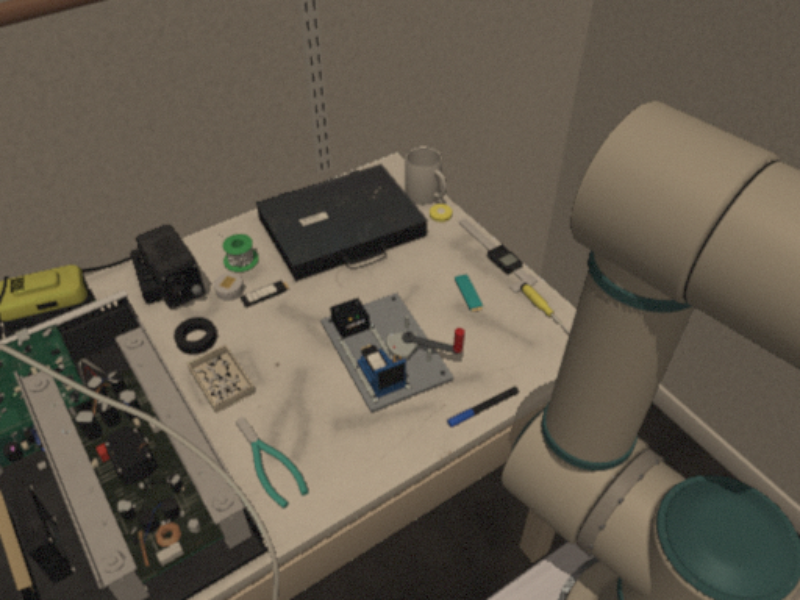

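The top view shows the dock at about (330, 325) of 800x600. The red post is at (423, 377), the blue slide with its white-label module at (343, 350), and the socket at (355, 277). The lever points back right (cam 0). In the scene view the post is at (459, 341) and the push plate at (385, 375).

What could be mistaken for something in this job:
- **Turquoise bar**, (491, 307): a decoy.
- **Spare drive**, (303, 189): a bystander.
- **Other red things**: the red bits in the PC case at (75, 292).

My targets are the red post at (423, 377) and the blue plate at (340, 375).

Run:
```python
from h import *
z=np.load("pics/top0.npz"); p,d=z["p"],z["d"]
c=calibration("top"); f=192/np.tan(np.radians(c["vfov"])/2)
v,u=np.mgrid[0:384,0:512]
r=np.stack([(u-c["cx"])/f,(v-c["cy"])/f,np.ones_like(u,float)],-1)*d[...,None]
W=(r-c["t"])@np.array(c["R"])
print("desk z",np.median(W[200:230,110:125,2]), np.median(W[150:160,160:200,2]),"plate z",np.median(W[225:240,235:250,2]))
roi=np.zeros((384,512),bool); roi[155:265,190:290]=1
m=(roi&(W[...,2]>7)).astype(np.uint8)
hsv=cv2.cvtColor(p,cv2.COLOR_RGB2HSV)
g=(roi&(hsv[...,1]<45)&(hsv[...,2]>90)&(hsv[...,2]<215)).astype(np.uint8)
print("sample",p[235,245],p[150,180],p[235,300])
for nm,mm in(("h",m),("col",g)):
    cs,_=cv2.findContours(mm,0,2); k=max(cs,key=cv2.contourArea)
    pts=np.array([world("top",a,b,z=13)[:2] for a,b in k[:,0]],np.float32)
    print(nm,cv2.minAreaRect(pts),cv2.contourArea(k))
red=(roi&((hsv[...,0]<8)|(hsv[...,0]>172))&(hsv[...,1]>150)).astype(np.uint8)
n,l,s,ce=cv2.connectedComponentsWithStats(red)
for i in range(1,n):print("red",s[i],ce[i],world("top",*ce[i],z=82), W[l==i][:,2].max())
b=roi&(hsv[...,0]>100)&(hsv[...,0]<125)&(hsv[...,1]>120)
q=W[b];print("blue n",b.sum(),q[:,2].max(),"plate pts",q[q[:,2]>65].mean(0),(q[:,2]>65).sum())
s=np.load("pics/scene0.npz");P=s["p"];H=cv2.cvtColor(P,cv2.COLOR_RGB2HSV)
R=((H[...,0]<8)|(H[...,0]>172))&(H[...,1]>130); R[:,:270]=0;R[:190]=0;R[250:]=0;R[:,320:]=0
yy,xx=np.nonzero(R);print("scene red",xx.min(),xx.max(),yy.min(),yy.max(), world("scene",xx.mean(),yy.min()+2,z=82))
print("tcp in top",proj("top",[122,-510,216]))
o=np.full((600,800,3),0,np.uint8)
cv2.imwrite("pics/crop.png",np.hstack([cv2.resize(p[155:265,195:295,::-1],(400,440),interpolation=cv2.INTER_CUBIC),cv2.resize(P[180:270,200:310,::-1],(400,440),interpolation=cv2.INTER_CUBIC)]))
```

```text
desk z 0.5434897819846328 0.28175346985901584 plate z 14.144429991015288
sample [192 183 164] [248 234 193] [248 235 194]
h ((542.3628540039062, 1.8708724975585938), (171.30108642578125, 201.41983032226562), 82.06700897216797) 4924.0
col ((544.345947265625, 9.745185852050781), (147.8802490234375, 194.1099090576172), 82.06388092041016) 2660.0
red [267 238   7   8  43] [269.97674419 241.3255814 ] [459.83674319 -60.87453781  82.        ] 85.7428454504868
blue n 232 942.7946383097127 plate pts [461.04027444  51.05288876 128.46966623] 69
scene red 290 296 210 225 [460.69031863 -57.26827805  82.        ]
tcp in top [549.57348125 437.71894886]
```

View pics/crop.png

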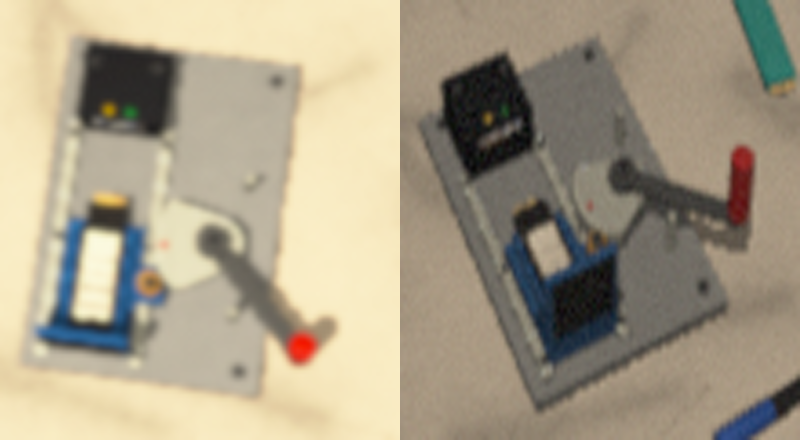

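The crop confirms it: red post at the lever's end (left crop 302, 348), blue push plate at (85, 335), and plate corners at (75,37), (300,68), (258,397) and (22,365). The turquoise decoy is well away.

```bash
cat >> h.py <<'E'
def fit(A,B):  # rigid 2d A->B
    a=A-A.mean(0);b=B-B.mean(0); th=np.arctan2((a[:,0]*b[:,1]-a[:,1]*b[:,0]).sum(),(a*b).sum())
    R=np.array([[np.cos(th),-np.sin(th)],[np.sin(th),np.cos(th)]]); return th,B.mean(0)-R@A.mean(0),R
E
python3 - <<'E'
from h import *
def pt(n,a,b,z):
    o,s=((195,155),(4,4)) if n=="top" else ((200,180),(400/110,440/90))
    return world(n,o[0]+(a+.5)/s[0]-.5,o[1]+(b+.5)/s[1]-.5,z=z)[:2]
D=np.array([[95,40],[95,-100],[-105,-100],[-105,40]],float)
for n,cr in(("top",[(75,37),(300,68),(258,397),(22,365)]),("scene",[(418,122),(595,38),(728,302),(540,408)])):
    cr=[(a-(400 if n=="scene" else 0),b) for a,b in cr]
    B=np.array([pt(n,*k,13) for k in cr]); th,t,R=fit(D,B)
    print(n,th,t,"res",np.round(B-(D@R.T+t),1).tolist())
    print(" post pred",R@[-87.6,-109.5]+t,"pivot",R@[-22.5,-63]+t)
print("top pivot meas",pt("top",212,240,45),"post",pt("top",302,348,82))
E
```

```text
top -0.14148678306083737 [553.98635364  44.13616936] res [[-0.9, -1.5], [-1.2, 2.0], [1.4, 1.0], [0.7, -1.5]]
 post pred [451.82053865 -51.9167132 ] pivot [522.82722907 -15.06145691]
scene -0.13243871254709358 [553.21131656  48.97025209] res [[0.4, -1.1], [-0.3, 0.9], [1.0, 1.9], [-1.1, -1.6]]
 post pred [451.91876498 -48.00308957] pivot [522.58908443 -10.50687712]
top pivot meas [523.77182855 -13.12844006] post [459.19475145 -61.1820614 ]
```

```bash
cat >> h.py <<'E'
YAW=-0.138; T=np.array([553.6,46.5]); PIV=np.array([523.0,-13.2])
def dock(x,y): c,s=np.cos(YAW),np.sin(YAW); return T+[c*x-s*y,s*x+c*y]
def lever(cam,gap,side=-1,z=58,off=19):   # pose x,y,z,psi touching post at cam angle, side -1 behind / +1 in front
    ph=np.radians(-144.5)+cam+YAW; u=np.array([np.cos(ph),np.sin(ph)]); t=np.array([-u[1],u[0]])
    return np.array([*(PIV+80*u+side*(off+gap)*t),z,ph+np.pi/2])
def inter(a,b,n=8): return [a+(b-a)*(i+1)/n for i in range(n)]
def rows(cmd,poses):
    c,s=np.cos(cmd[3]),np.sin(cmd[3]); out=[]
    for p in poses:
        d=p-cmd; out.append([round(c*d[0]+s*d[1]),round(s*d[0]-c*d[1]),round(-d[2]),round(-d[3],2)])
    r=out[-1]; new=cmd+[c*r[0]+s*r[1],s*r[0]-c*r[1],-r[2],-r[3]]
    print("; ".join(" ".join(map(str,r)) for r in out)); return new
def st():
    s=get_state(); w=s["eef_rot"]; psi=2*np.arctan2(w[2],w[1]); print(round(s["clock"],2),s["position"].round(1),"psi",round(psi,3),"F",s["contact_force"].round(1))
E
python3 - <<'E'
from h import *
c=np.array([122.675,-510.488,216.723,.2358])
tgt=lever(0.1,12); tgt[2]=130; print(tgt)
P=inter(c,tgt,18); P+= [tgt]*6
c=rows(c,P[:8]);c=rows(c,P[8:16]);c=rows(c,P[16:])
t2=tgt.copy();t2[2]=58
c=rows(c,inter(c,t2,6)+[t2]*2); print(c)
E
```

```text
[439.12286542 -31.24511831 130.          -0.98920444]
23 -22 5 0.07; 47 -44 10 0.14; 70 -65 14 0.2; 93 -87 19 0.27; 117 -109 24 0.34; 140 -131 29 0.41; 163 -152 34 0.48; 187 -174 39 0.54
8 -31 4 0.07; 17 -61 9 0.14; 26 -92 14 0.21; 35 -123 19 0.28; 43 -153 24 0.34; 52 -184 28 0.41; 61 -215 33 0.48; 70 -245 38 0.55
-9 -31 5 0.07; -17 -62 10 0.14; -17 -62 10 0.14; -17 -62 10 0.14; -17 -62 10 0.14; -17 -62 10 0.14; -17 -62 10 0.14; -17 -62 10 0.14
0 0 12 -0.0; 0 0 24 -0.0; 0 0 36 -0.0; 0 0 48 -0.0; 0 0 60 -0.0; 0 0 72 -0.0; 0 0 72 -0.0; 0 0 72 -0.0
[439.6060421  -31.28993387  57.723       -0.9942    ]
```

Emit:
arm_command(
  moves="23 -22 5 0.07; 47 -44 10 0.14; 70 -65 14 0.2; 93 -87 19 0.27; 117 -109 24 0.34; 140 -131 29 0.41; 163 -152 34 0.48; 187 -174 39 0.54",
  jaw=0,
)

```text
clock: 0.77
position: [264.2, -296.2, 177.1]
eef_rot: [-0.0, 0.988, -0.153, -0.0]
contact_force: [0.1, 0.4, 0.4]
grip_width: 0.2
gripper_force: 0.0
```

Emit:
arm_command(
  moves="8 -31 4 0.07; 17 -61 9 0.14; 26 -92 14 0.21; 35 -123 19 0.28; 43 -153 24 0.34; 52 -184 28 0.41; 61 -215 33 0.48; 70 -245 38 0.55",
)

```text
clock: 1.43
position: [404.5, -83.2, 139.3]
eef_rot: [0.0, 0.91, -0.416, -0.0]
contact_force: [0.0, -0.9, -0.2]
grip_width: -0.2
gripper_force: 0.0
```

Emit:
arm_command(
  moves="-9 -31 5 0.07; -17 -62 10 0.14; -17 -62 10 0.14; -17 -62 10 0.14; -17 -62 10 0.14; -17 -62 10 0.14; -17 -62 10 0.14; -17 -62 10 0.14",
)

```text
clock: 2.1
position: [439.4, -32.1, 129.9]
eef_rot: [-0.0, 0.879, -0.477, 0.0]
contact_force: [-0.4, -0.4, -0.1]
grip_width: -0.2
gripper_force: 0.0
```

Run:
```python
from h import *
st(); p,d=shot("top"); q,_=shot("scene")
cv2.imwrite("pics/a1.png",np.hstack([cv2.resize(p[155:265,195:295,::-1],(400,440)),cv2.resize(q[160:270,200:310,::-1],(400,440))])); st()
```

```text
2.1 [439.4 -32.1 129.9] psi -0.995 F [-0.4 -0.4 -0.1]
2.2 [439.5 -31.8 129.9] psi -0.995 F [-0.4 -1.3 -0.2]
```

View pics/a1.png

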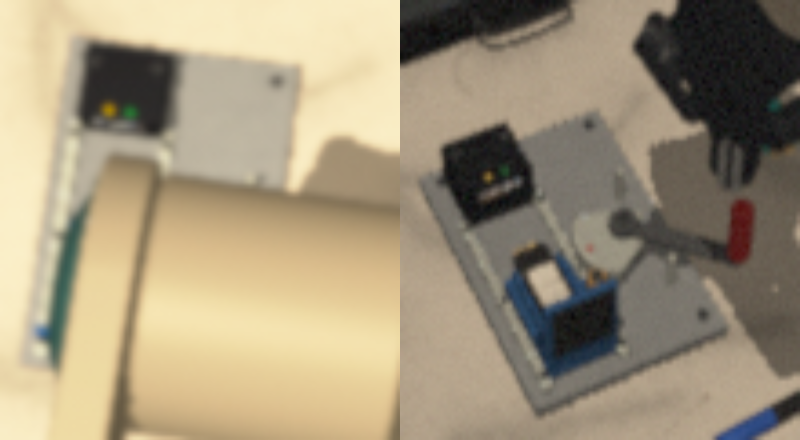

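The scene crop shows the shut fingertips (735, 175) above and behind the post (740, 230), with clear space below. The arm hides the top view. I'll descend and plan the arc.

Emit:
arm_command(
  moves="0 0 12 0; 0 0 24 0; 0 0 36 0; 0 0 48 0; 0 0 60 0; 0 0 72 0; 0 0 72 0; 0 0 72 0",
)

```text
clock: 2.87
position: [439.2, -31.4, 57.5]
eef_rot: [0.0, 0.879, -0.477, -0.0]
contact_force: [0.3, 0.1, 0.3]
grip_width: -0.0
gripper_force: 0.0
```

Run:
```python
from h import *
st()
c=np.array([439.606,-31.29,57.723,-.9942])
P=[lever(0.1+1.65*(i+1)/32,12*max(0,1-(i+1)/6)) for i in range(32)]
for k in range(4): c=rows(c,P[8*k:8*k+8])
print(c)
```

```text
2.87 [439.2 -31.4  57.5] psi -0.994 F [0.3 0.1 0.3]
6 2 0 -0.06; 12 3 0 -0.11; 18 3 0 -0.16; 25 3 0 -0.21; 31 3 0 -0.26; 37 2 0 -0.31; 41 2 0 -0.37; 45 1 0 -0.42
4 1 0 -0.05; 9 2 0 -0.1; 13 2 0 -0.15; 17 2 0 -0.2; 21 2 0 -0.26; 26 2 0 -0.31; 30 2 0 -0.36; 34 1 0 -0.41
4 1 0 -0.05; 8 2 0 -0.1; 12 2 0 -0.15; 17 2 0 -0.21; 21 2 0 -0.26; 25 2 0 -0.31; 29 2 0 -0.36; 34 1 0 -0.41
4 1 0 -0.05; 8 1 0 -0.11; 12 2 0 -0.16; 16 2 0 -0.21; 21 2 0 -0.26; 25 2 0 -0.31; 29 1 0 -0.36; 33 1 0 -0.41
[556.93532082 -88.35116258  57.723        0.6558    ]
```

Emit:
arm_command(
  moves="6 2 0 -0.06; 12 3 0 -0.11; 18 3 0 -0.16; 25 3 0 -0.21; 31 3 0 -0.26; 37 2 0 -0.31; 41 2 0 -0.37; 45 1 0 -0.42",
)

```text
clock: 3.53
position: [463.7, -70.0, 58.8]
eef_rot: [0.0, 0.959, -0.282, 0.0]
contact_force: [-1.1, -0.6, 0.8]
grip_width: 0.0
gripper_force: 0.7
```

Emit:
arm_command(
  moves="4 1 0 -0.05; 9 2 0 -0.1; 13 2 0 -0.15; 17 2 0 -0.2; 21 2 0 -0.26; 26 2 0 -0.31; 30 2 0 -0.36; 34 1 0 -0.41",
)

```text
clock: 4.2
position: [491.7, -89.3, 58.8]
eef_rot: [0.0, 0.997, -0.081, 0.0]
contact_force: [-2.3, 0.2, -0.2]
grip_width: -0.2
gripper_force: 0.7
```

Run:
```python
from h import *
st(); q,_=shot("scene")
cv2.imwrite("pics/a2.png",cv2.resize(q[150:280,190:340,::-1],(600,520)))
```

```text
4.2 [491.7 -89.3  58.8] psi -0.162 F [-2.3  0.2 -0.2]
```

View pics/a2.png

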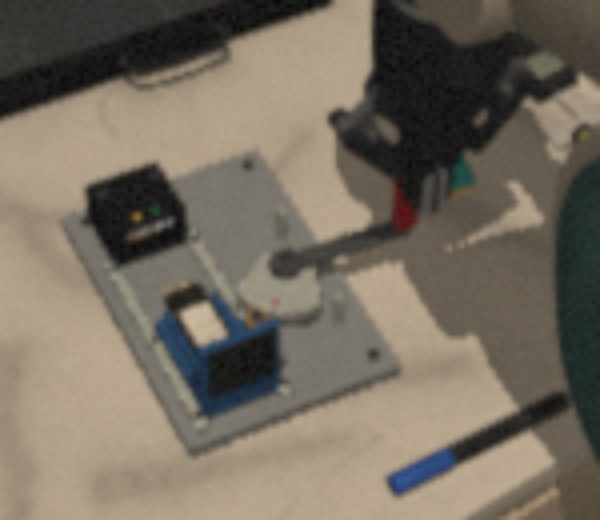

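The lever has turned about halfway. The post (403, 205) sits against the shut fingers (430, 190), with a light force of about 2 N. I'll carry on.

Emit:
arm_command(
  moves="4 1 0 -0.05; 8 2 0 -0.1; 12 2 0 -0.15; 17 2 0 -0.21; 21 2 0 -0.26; 25 2 0 -0.31; 29 2 0 -0.36; 34 1 0 -0.41",
)

```text
clock: 4.92
position: [524.9, -95.9, 58.6]
eef_rot: [0.0, 0.992, 0.123, 0.0]
contact_force: [-1.4, -1.8, -1.0]
grip_width: 0.1
gripper_force: 0.7
```

Emit:
arm_command(
  moves="4 1 0 -0.05; 8 1 0 -0.11; 12 2 0 -0.16; 16 2 0 -0.21; 21 2 0 -0.26; 25 2 0 -0.31; 29 1 0 -0.36; 33 1 0 -0.41",
)

```text
clock: 5.58
position: [557.3, -88.6, 58.7]
eef_rot: [0.0, 0.947, 0.323, 0.0]
contact_force: [-1.3, -0.5, 0.9]
grip_width: 0.1
gripper_force: 0.5
```

Emit:
arm_command(
  moves="1 0 0 -0.02; 2 0 0 -0.03; 3 0 0 -0.04; 4 0 0 -0.05; 5 0 0 -0.06; 6 0 0 -0.08; 7 0 0 -0.09; 8 0 0 -0.1",
)

```text
clock: 6.25
position: [563.3, -83.5, 57.7]
eef_rot: [0.0, 0.929, 0.369, -0.0]
contact_force: [-1.0, -1.1, -0.0]
grip_width: -0.0
gripper_force: 0.6
```

Emit:
arm_command(
  moves="1 0 0 0; 1 0 0 -0.01; 2 0 0 -0.02; 2 0 0 -0.03; 3 0 0 -0.03; 3 0 0 -0.04; 4 0 0 -0.04; 4 0 0 -0.05",
)

```text
clock: 6.92
position: [566.2, -80.7, 57.6]
eef_rot: [0.0, 0.92, 0.392, -0.0]
contact_force: [0.8, -1.4, -0.2]
grip_width: -0.2
gripper_force: 0.5
```

Emit:
arm_command(
  moves="1 0 0 0; 1 0 0 -0.01; 2 0 0 -0.01; 2 0 0 -0.02; 2 0 0 -0.02; 3 0 0 -0.03; 3 0 0 -0.03; 3 0 0 -0.03",
)

```text
clock: 7.58
position: [568.2, -78.7, 57.7]
eef_rot: [0.0, 0.914, 0.406, -0.0]
contact_force: [-0.1, -2.6, 0.1]
grip_width: 0.2
gripper_force: 1.0
```

Run:
```python
from h import *
st(); q,_=shot("scene")
cv2.imwrite("pics/a3.png",cv2.resize(q[150:280,190:340,::-1],(600,520)))
```

```text
7.58 [568.2 -78.7  57.7] psi 0.836 F [-0.1 -2.6  0.1]
```

View pics/a3.png

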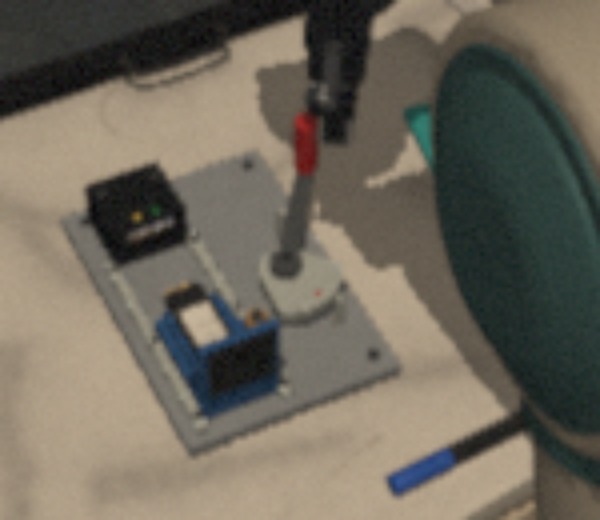

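The lever now points forward right, nearly on the front pin (283, 210), with no firm stop yet. I'll creep on until the force rises.

Emit:
arm_command(
  moves="1 0 0 0; 1 0 0 -0.01; 2 0 0 -0.01; 2 0 0 -0.02; 2 0 0 -0.02; 3 0 0 -0.03; 3 0 0 -0.03; 3 0 0 -0.03",
)

```text
clock: 8.3
position: [568.8, -78.6, 57.6]
eef_rot: [0.001, 0.908, 0.419, -0.002]
contact_force: [-8.6, -11.0, 4.8]
grip_width: 0.4
gripper_force: 6.8
```

Emit:
arm_command(
  moves="1 0 0 0; 1 0 0 0; 1 0 0 0; 2 0 0 0; 2 0 0 0; 2 0 0 0; 2 0 0 0; 2 0 0 0",
)

```text
clock: 8.97
position: [569.1, -78.4, 57.5]
eef_rot: [0.001, 0.908, 0.418, -0.004]
contact_force: [-13.4, -15.5, 5.9]
grip_width: -0.3
gripper_force: 10.4
```

The front stop is firm. I'll back off and plan the slide push.

Run:
```python
from h import *
c=np.array([556.935,-88.351,57.723,.6558])
for dx,dt in((8,-.1),(4,-.05),(3,-.03),(3,-.03),(2,0)):
    c=c+[dx*np.cos(c[3]),dx*np.sin(c[3]),0,-dt]
print(c)
e=np.array([np.cos(c[3]),np.sin(c[3]),0,0])
b=c-22*e; up=b.copy(); up[2]=130
c=rows(c,inter(c,b,3)+inter(b,up,5))
t=np.array([*dock(-125,0),130,YAW]); P=inter(c,t,12)+[t]*4
c=rows(c,P[:8]);c=rows(c,P[8:])
d=t.copy();d[2]=54; c=rows(c,inter(c,d,6)+[d]*2)
print(c,t)
```

```text
[571.5717935  -74.81628562  57.723        0.8658    ]
-7 0 0 -0.0; -15 0 0 -0.0; -22 0 0 -0.0; -22 0 -14 -0.0; -22 0 -29 -0.0; -22 0 -43 -0.0; -22 0 -58 -0.0; -22 0 -72 -0.0
3 -16 0 0.08; 6 -33 0 0.17; 9 -49 0 0.25; 12 -66 0 0.33; 15 -82 0 0.42; 18 -99 0 0.5; 21 -115 0 0.59; 24 -132 0 0.67
-8 -14 0 0.08; -16 -29 0 0.17; -24 -44 0 0.25; -32 -59 0 0.33; -32 -59 0 0.33; -32 -59 0 0.33; -32 -59 0 0.33; -32 -59 0 0.33
0 0 13 0.0; 0 0 25 0.0; 0 0 38 0.0; 0 0 50 0.0; 0 0 63 0.0; 0 0 76 0.0; 0 0 76 0.0; 0 0 76 0.0
[ 4.29467734e+02  6.38940447e+01  5.37230000e+01 -1.34200000e-01] [ 4.29788362e+02  6.36953006e+01  1.30000000e+02 -1.38000000e-01]
```

Emit:
arm_command(
  moves="-7 0 0 0; -15 0 0 0; -22 0 0 0; -22 0 -14 0; -22 0 -29 0; -22 0 -43 0; -22 0 -58 0; -22 0 -72 0",
)

```text
clock: 9.63
position: [557.3, -91.4, 130.5]
eef_rot: [-0.0, 0.908, 0.42, 0.0]
contact_force: [-0.0, 0.1, -0.4]
grip_width: 0.4
gripper_force: 0.0
```

Emit:
arm_command(
  moves="3 -16 0 0.08; 6 -33 0 0.17; 9 -49 0 0.25; 12 -66 0 0.33; 15 -82 0 0.42; 18 -99 0 0.5; 21 -115 0 0.59; 24 -132 0 0.67",
)

```text
clock: 10.3
position: [471.7, 13.0, 129.7]
eef_rot: [-0.0, 0.995, 0.096, 0.0]
contact_force: [-0.3, 0.1, -0.7]
grip_width: -0.1
gripper_force: 0.0
```

Emit:
arm_command(
  moves="-8 -14 0 0.08; -16 -29 0 0.17; -24 -44 0 0.25; -32 -59 0 0.33; -32 -59 0 0.33; -32 -59 0 0.33; -32 -59 0 0.33; -32 -59 0 0.33",
)

```text
clock: 10.97
position: [429.9, 63.4, 129.7]
eef_rot: [0.0, 0.998, -0.067, 0.0]
contact_force: [0.0, -0.2, 0.1]
grip_width: -0.1
gripper_force: 0.0
```

Emit:
arm_command(
  moves="0 0 13 0; 0 0 25 0; 0 0 38 0; 0 0 50 0; 0 0 63 0; 0 0 76 0; 0 0 76 0; 0 0 76 0",
)

```text
clock: 11.63
position: [429.3, 63.4, 53.3]
eef_rot: [0.0, 0.998, -0.067, -0.001]
contact_force: [-0.0, -0.1, 0.7]
grip_width: -0.1
gripper_force: 0.0
```

Run:
```python
from h import *
st(); q,_=shot("scene")
cv2.imwrite("pics/a4.png",cv2.resize(q[150:280,190:340,::-1],(600,520)))
```

```text
11.63 [429.3  63.4  53.3] psi -0.134 F [-0.  -0.1  0.7]
```

View pics/a4.png

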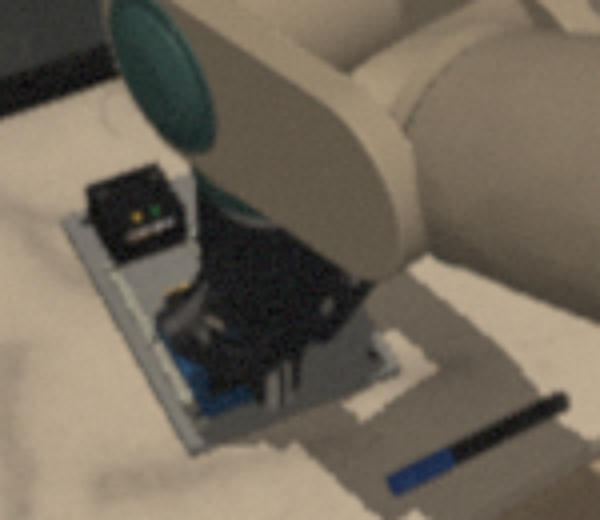

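Run:
```python
from h import *
for X in([*dock(-94,0),56],[429.3,63.4,42],[*dock(-94,21),76],[*dock(-94,-21),36]): print((proj("scene",X)-[190,150])*4)
```

```text
[245.26895761 365.71277776]
[270.41456954 420.85278327]
[210.87260433 357.03101188]
[278.34535373 374.06138161]
```

The fingers (275, 385) stand behind the plate and are centred on it within a few mm. I'll push along dock +x, which is tool x.

Emit:
arm_command(
  moves="5 0 0 0; 10 0 0 0; 15 0 0 0; 20 0 0 0; 24 0 0 0; 28 0 0 0; 32 0 0 0; 36 0 0 0",
)

```text
clock: 12.35
position: [465.4, 59.0, 53.7]
eef_rot: [0.0, 0.998, -0.067, -0.0]
contact_force: [-1.8, 0.0, 2.5]
grip_width: -0.0
gripper_force: 1.2
```

Emit:
arm_command(
  moves="4 0 0 0; 8 0 0 0; 12 0 0 0; 16 0 0 0; 20 0 0 0; 24 0 0 0; 27 0 0 0; 30 0 0 0",
)

```text
clock: 13.02
position: [495.2, 54.9, 53.6]
eef_rot: [0.0, 0.998, -0.067, -0.0]
contact_force: [-2.1, -1.3, 0.8]
grip_width: 0.1
gripper_force: 1.1
```

Emit:
arm_command(
  moves="1 0 0 0; 2 0 0 0; 2 0 0 0; 3 0 0 0; 3 0 0 0; 4 0 0 0; 4 0 0 0; 4 0 0 0",
)

```text
clock: 13.68
position: [498.8, 54.5, 53.6]
eef_rot: [0.0, 0.998, -0.067, -0.0]
contact_force: [-2.0, -0.2, 0.4]
grip_width: -0.2
gripper_force: 0.6
```

Emit:
arm_command(
  moves="1 0 0 0; 1 0 0 0; 2 0 0 0; 2 0 0 0; 2 0 0 0; 3 0 0 0; 3 0 0 0; 3 0 0 0",
)

```text
clock: 14.35
position: [501.9, 54.1, 53.6]
eef_rot: [0.0, 0.998, -0.067, 0.0]
contact_force: [-2.4, -0.2, -0.5]
grip_width: -0.1
gripper_force: 0.6
```

Emit:
arm_command(
  moves="1 0 0 0; 1 0 0 0; 1 0 0 0; 2 0 0 0; 2 0 0 0; 2 0 0 0; 2 0 0 0; 2 0 0 0",
)

```text
clock: 15.02
position: [503.9, 53.8, 53.7]
eef_rot: [0.0, 0.998, -0.067, 0.0]
contact_force: [-1.0, 1.0, -0.2]
grip_width: 0.5
gripper_force: 0.5
```

Emit:
arm_command(
  moves="1 0 0 0; 1 0 0 0; 1 0 0 0; 2 0 0 0; 2 0 0 0; 2 0 0 0; 2 0 0 0; 2 0 0 0",
)

```text
clock: 15.68
position: [505.9, 53.6, 53.7]
eef_rot: [0.0, 0.998, -0.067, 0.0]
contact_force: [-0.4, 0.4, -0.1]
grip_width: 0.1
gripper_force: 0.5
```

Emit:
arm_command(
  moves="1 0 0 0; 1 0 0 0; 1 0 0 0; 2 0 0 0; 2 0 0 0; 2 0 0 0; 2 0 0 0; 2 0 0 0",
)

```text
clock: 16.35
position: [506.9, 53.5, 53.7]
eef_rot: [0.0, 0.998, -0.067, -0.001]
contact_force: [-8.1, 0.6, 4.2]
grip_width: 0.0
gripper_force: 3.5
```

Emit:
arm_command(
  moves="1 0 0 0; 1 0 0 0; 1 0 0 0; 1 0 0 0; 1 0 0 0; 1 0 0 0; 1 0 0 0; 1 0 0 0",
)

```text
clock: 17.02
position: [506.9, 53.4, 53.6]
eef_rot: [0.0, 0.998, -0.067, -0.002]
contact_force: [-11.5, 0.6, 7.0]
grip_width: -0.3
gripper_force: 6.1
```

Run:
```python
from h import *
c=np.array([429.468,63.894,53.723,-.1342]); L=36+30+4+3+2+2+2+1
c=c+[L*np.cos(c[3]),L*np.sin(c[3]),0,0]; print(c)
e=np.array([np.cos(c[3]),np.sin(c[3]),0,0])
b=c-18*e; up=b.copy(); up[2]=132
c=rows(c,inter(b*0+c,b,3)+inter(b,up,5))
t=lever(1.9,14,side=1,off=19); t[2]=132; print(t)
P=inter(c,t,14)+[t]*2
c=rows(c,P[:8]);c=rows(c,P[8:])
d=t.copy();d[2]=58; c=rows(c,inter(c,d,6)+[d]*2); print(c)
```

```text
[ 5.08748695e+02  5.31901962e+01  5.37230000e+01 -1.34200000e-01]
-6 0 0 -0.0; -12 0 0 -0.0; -18 0 0 -0.0; -18 0 -16 -0.0; -18 0 -31 -0.0; -18 0 -47 -0.0; -18 0 -63 -0.0; -18 0 -78 -0.0
[603.72126456 -44.39418934 132.           0.81079556]
9 6 0 -0.07; 18 12 0 -0.13; 27 18 0 -0.2; 36 24 0 -0.27; 45 30 0 -0.34; 54 36 0 -0.4; 63 42 0 -0.47; 72 48 0 -0.54
4 10 0 -0.07; 9 19 0 -0.13; 13 29 0 -0.2; 18 39 0 -0.27; 23 48 0 -0.34; 27 58 0 -0.4; 27 58 0 -0.4; 27 58 0 -0.4
0 0 12 -0.0; 0 0 25 -0.0; 0 0 37 -0.0; 0 0 49 -0.0; 0 0 61 -0.0; 0 0 74 -0.0; 0 0 74 -0.0; 0 0 74 -0.0
[603.54385483 -44.23457201  57.723        0.8058    ]
```

Emit:
arm_command(
  moves="-6 0 0 0; -12 0 0 0; -18 0 0 0; -18 0 -16 0; -18 0 -31 0; -18 0 -47 0; -18 0 -63 0; -18 0 -78 0",
)

```text
clock: 17.68
position: [490.8, 55.6, 132.8]
eef_rot: [0.0, 0.998, -0.067, 0.001]
contact_force: [-0.1, -0.4, -0.5]
grip_width: -0.1
gripper_force: 0.0
```

Emit:
arm_command(
  moves="9 6 0 -0.07; 18 12 0 -0.13; 27 18 0 -0.2; 36 24 0 -0.27; 45 30 0 -0.34; 54 36 0 -0.4; 63 42 0 -0.47; 72 48 0 -0.54",
)

```text
clock: 18.35
position: [556.1, -2.0, 131.8]
eef_rot: [0.0, 0.979, 0.203, 0.0]
contact_force: [0.1, -0.2, -0.1]
grip_width: 0.1
gripper_force: 0.0
```

Emit:
arm_command(
  moves="4 10 0 -0.07; 9 19 0 -0.13; 13 29 0 -0.2; 18 39 0 -0.27; 23 48 0 -0.34; 27 58 0 -0.4; 27 58 0 -0.4; 27 58 0 -0.4",
)

```text
clock: 19.02
position: [603.4, -44.3, 131.6]
eef_rot: [0.0, 0.92, 0.391, 0.0]
contact_force: [-0.9, 0.3, 0.2]
grip_width: 0.1
gripper_force: 0.0
```

Run:
```python
from h import *
st(); q,_=shot("scene")
cv2.imwrite("pics/a5.png",cv2.resize(q[150:280,190:340,::-1],(600,520)))
```

```text
19.02 [603.4 -44.3 131.6] psi 0.803 F [-0.9  0.3  0.2]
```

View pics/a5.png

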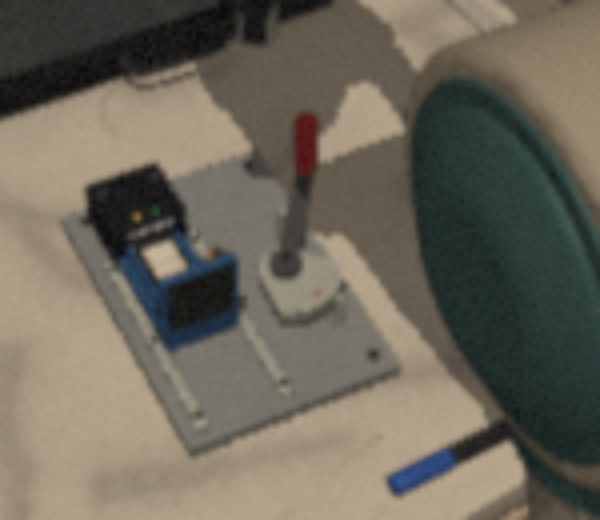

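The slide is home: push plate at (200, 295), module gold edge inside the socket at (165, 235). The lever is still at the front, post at (306, 145). I'll descend in front of the post and plan the return arc.

Emit:
arm_command(
  moves="0 0 12 0; 0 0 25 0; 0 0 37 0; 0 0 49 0; 0 0 61 0; 0 0 74 0; 0 0 74 0; 0 0 74 0",
)

```text
clock: 19.73
position: [602.9, -44.2, 56.4]
eef_rot: [-0.001, 0.92, 0.392, -0.001]
contact_force: [-0.2, 0.9, 0.1]
grip_width: -0.3
gripper_force: 0.0
```

Run:
```python
from h import *
st()
c=np.array([603.544,-44.235,57.723,.8058])
P=[lever(1.9-1.75*(i+1)/40,14*max(0,1-(i+1)/6),side=1) for i in range(40)]
for k in range(5): c=rows(c,P[8*k:8*k+8])
print(c)
```

```text
19.73 [602.9 -44.2  56.4] psi 0.806 F [-0.2  0.9  0.1]
-6 2 0 0.04; -12 2 0 0.08; -18 3 0 0.13; -24 3 0 0.17; -30 3 0 0.21; -35 3 0 0.26; -39 2 0 0.3; -43 2 0 0.35
-3 1 0 0.04; -7 1 0 0.08; -10 2 0 0.13; -14 2 0 0.17; -17 2 0 0.21; -21 2 0 0.26; -25 2 0 0.3; -28 2 0 0.35
-4 1 0 0.04; -7 1 0 0.08; -11 2 0 0.13; -14 2 0 0.17; -18 2 0 0.21; -22 2 0 0.26; -25 2 0 0.3; -29 2 0 0.35
-3 0 0 0.04; -7 1 0 0.08; -11 1 0 0.13; -14 2 0 0.17; -18 2 0 0.21; -21 2 0 0.26; -25 2 0 0.3; -28 1 0 0.35
-4 1 0 0.04; -7 2 0 0.08; -11 2 0 0.13; -15 3 0 0.17; -18 3 0 0.21; -22 3 0 0.26; -25 3 0 0.3; -29 2 0 0.35
[469.76001498 -75.43394049  57.723       -0.9442    ]
```

Emit:
arm_command(
  moves="-6 2 0 0.04; -12 2 0 0.08; -18 3 0 0.13; -24 3 0 0.17; -30 3 0 0.21; -35 3 0 0.26; -39 2 0 0.3; -43 2 0 0.35",
)

```text
clock: 20.4
position: [575.9, -76.8, 59.0]
eef_rot: [0.0, 0.974, 0.225, 0.001]
contact_force: [1.0, 1.1, 0.0]
grip_width: 0.4
gripper_force: 0.6
```

Emit:
arm_command(
  moves="-3 1 0 0.04; -7 1 0 0.08; -10 2 0 0.13; -14 2 0 0.17; -17 2 0 0.21; -21 2 0 0.26; -25 2 0 0.3; -28 2 0 0.35",
)

```text
clock: 21.07
position: [551.7, -90.9, 59.0]
eef_rot: [0.0, 0.999, 0.052, 0.001]
contact_force: [1.2, 1.4, 0.3]
grip_width: -0.2
gripper_force: 0.5
```

Emit:
arm_command(
  moves="-4 1 0 0.04; -7 1 0 0.08; -11 2 0 0.13; -14 2 0 0.17; -18 2 0 0.21; -22 2 0 0.26; -25 2 0 0.3; -29 2 0 0.35",
)

```text
clock: 21.73
position: [523.3, -95.9, 59.1]
eef_rot: [0.0, 0.992, -0.123, 0.002]
contact_force: [1.2, -0.2, 0.7]
grip_width: -0.1
gripper_force: 0.6
```

Emit:
arm_command(
  moves="-3 0 0 0.04; -7 1 0 0.08; -11 1 0 0.13; -14 2 0 0.17; -18 2 0 0.21; -21 2 0 0.26; -25 2 0 0.3; -28 1 0 0.35",
)

```text
clock: 22.4
position: [495.7, -90.5, 59.1]
eef_rot: [0.0, 0.956, -0.294, 0.002]
contact_force: [0.3, -1.4, -0.4]
grip_width: -0.0
gripper_force: 0.6
```

Emit:
arm_command(
  moves="-4 1 0 0.04; -7 2 0 0.08; -11 2 0 0.13; -15 3 0 0.17; -18 3 0 0.21; -22 3 0 0.26; -25 3 0 0.3; -29 2 0 0.35",
)

```text
clock: 23.07
position: [470.6, -76.0, 59.1]
eef_rot: [-0.0, 0.89, -0.456, 0.002]
contact_force: [0.1, -0.9, 0.3]
grip_width: -0.2
gripper_force: 0.7
```

Emit:
arm_command(
  moves="-1 0 0 0.01; -1 0 0 0.02; -2 0 0 0.02; -2 0 0 0.03; -3 0 0 0.04; -4 0 0 0.05; -5 0 0 0.06; -6 0 0 0.07",
)

```text
clock: 23.73
position: [466.1, -70.6, 57.6]
eef_rot: [0.0, 0.874, -0.486, -0.0]
contact_force: [-0.1, -0.9, 0.6]
grip_width: 0.0
gripper_force: 0.6
```

Emit:
arm_command(
  moves="-1 0 0 0.01; -1 0 0 0.02; -2 0 0 0.02; -2 0 0 0.03; -3 0 0 0.03; -3 0 0 0.04; -4 0 0 0.05; -4 0 0 0.05",
)

```text
clock: 24.4
position: [464.0, -67.1, 57.6]
eef_rot: [0.0, 0.862, -0.508, -0.0]
contact_force: [0.2, -0.8, -0.4]
grip_width: -0.2
gripper_force: 0.3
```

Emit:
arm_command(
  moves="-1 0 0 0; -1 0 0 0.01; -2 0 0 0.01; -2 0 0 0.02; -2 0 0 0.02; -3 0 0 0.03; -3 0 0 0.03; -3 0 0 0.03",
)

```text
clock: 25.07
position: [463.1, -65.7, 57.8]
eef_rot: [0.001, 0.854, -0.52, 0.001]
contact_force: [3.2, -6.8, -2.7]
grip_width: -0.0
gripper_force: 4.3
```

Emit:
arm_command(
  moves="-1 0 0 0; -1 0 0 0; -2 0 0 0; -2 0 0 0; -2 0 0 0; -2 0 0 0; -2 0 0 0; -2 0 0 0",
)

```text
clock: 25.73
position: [462.9, -65.4, 58.0]
eef_rot: [0.001, 0.854, -0.521, 0.003]
contact_force: [7.0, -14.9, -5.6]
grip_width: -0.3
gripper_force: 8.2
```

It's on the rear stop. I'll retreat, lift and clear the view.

Emit:
arm_command(
  moves="7 0 0 0; 14 0 0 0; 22 0 0 0; 22 0 -16 0; 22 0 -32 0; 22 0 -48 0; 22 0 -64 0; 22 0 -80 0",
)

```text
clock: 26.4
position: [471.9, -82.3, 138.4]
eef_rot: [-0.0, 0.854, -0.52, -0.0]
contact_force: [-0.3, 0.3, -0.1]
grip_width: -0.4
gripper_force: 0.0
```

Emit:
arm_command(
  moves="20 20 -10 0; 50 40 -20 0; 80 60 -30 0; 110 80 -40 0; 140 100 -50 0; 170 115 -60 0; 200 130 -70 0; 225 140 -70 0",
)

```text
clock: 27.07
position: [450.6, -349.5, 210.0]
eef_rot: [0.0, 0.854, -0.521, 0.002]
contact_force: [0.4, -0.3, 0.5]
grip_width: 0.1
gripper_force: 0.0
```

Run:
```python
from h import *
st(); p,d=shot("top"); q,_=shot("scene")
cv2.imwrite("pics/a6.png",np.hstack([cv2.resize(p[155:265,195:295,::-1],(400,440),interpolation=cv2.INTER_CUBIC),cv2.resize(q[160:270,200:310,::-1],(400,440),interpolation=cv2.INTER_CUBIC)])); st()
hsv=cv2.cvtColor(p,cv2.COLOR_RGB2HSV)
r=((hsv[...,0]<8)|(hsv[...,0]>172))&(hsv[...,1]>150); r[:220]=0;r[265:]=0;r[:,250:255]=r[:,250:255];r[:,:255]=0;r[:,295:]=0
y,x=np.nonzero(r); print(x.size and world("top",x.mean(),y.mean(),z=82), "pred cam0", lever(0,-19)[:2])
```

```text
27.07 [ 450.6 -349.5  210. ] psi -1.095 F [ 0.4 -0.3  0.5]
27.17 [ 450.1 -349.9  207.2] psi -1.098 F [-0.7  0.6 -0.8]
[452.55032157 -49.71379425  82.        ] pred cam0 [452.09930399 -50.25524666]
```

View pics/a6.png

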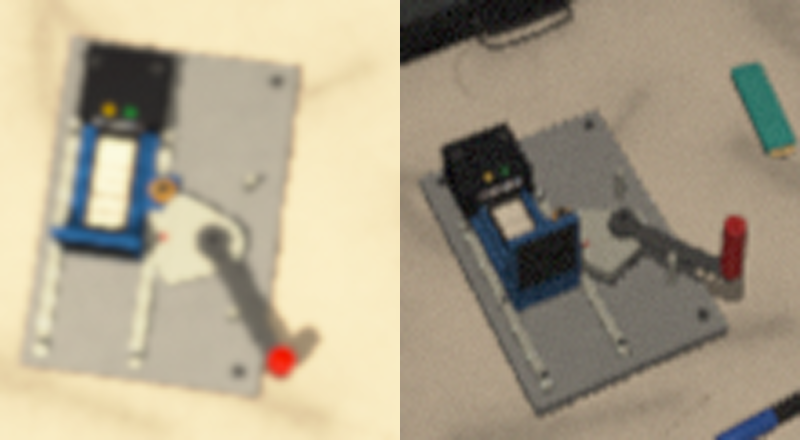

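The slide is home with the module in the socket. The cam lobe is behind the roller (162, 188), and the post at (282, 361) matches cam 0 to within 1 mm. The robot is clear, so I'm handing in.

```bash
python3 -c "
from rig import *
print(close_job())"
```

```text
the job is handed in; nothing more can be done
None
```

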